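# Snap a floor-drain cover home with the seating tool

## Task

The round cover lies loosely in the orange drain collar. Take the red-handled seating tool, press its rubber foot squarely on the middle of the cover until it clicks fully home, and keep pushing steadily with about 15 N for a second to bed it, never with more than 25 N and never with the fingers on the cover. Then stand the tool upright again on the middle of its yellow rest, let go, and leave the other things as they are.

Things in the scene. Friction and masses are not known exactly. Their poses are not given: they have to be found in the camera images.
- tool: Rigid seating tool, standing upright, 300 g, 110 tall: black rubber foot, a disc of diameter 48, 14 high; thin steel neck to 30 above the underside; red square handle 26 x 26 from 30 to 110. Origin: centre of the foot's underside; z up along the handle, x and y square to the handle's flat faces (grip it along x or y).
- tool_grip (a point): Point on the tool's axis inside the handle, 88 above its underside: a good height for the grip.
- cover: Round drain cover, 120 g, 16 high: white snap disc, tapering up from diameter 59 to 64 (height 0 to 6), neck, diameter 54 (6 to 12), slotted steel plate, diameter 65 (12 to 16). Origin: centre of underside; z up. At the start it lies about level and loose on four sprung catches in the collar, underside 7 to 8 above its seat. Home, its underside is on the rigid seat and its top flush with the rim.
- cover_top (a point): Centre of the cover's top face, where the foot presses. About 1.3 side play: it tips if pushed off its middle. The push needed rises steadily to some 12 to 20 N (varies) until about 3 before the seat, where the catches snap over, pull the cover down and the push drops at once by most of its value; then the seat stops it hard.
- drain: Fixed sample: grey backer board 200 x 180 x 12 with an orange collar in its middle, inner diameter 66.6, outer about 91, rim 33 above the table, black seat inside 17 above the table. Origin: board's underside, on the collar's axis; z up.
- drain_rim (a point): Centre of the collar's mouth at the height of its rim (33 above the drain's origin); the cover's top is at this height when home.
- rest: Fixed yellow disc, diameter 84, 6 high, with a black patch, on which the tool stands. Origin: centre of its underside, on the table; its top is 6 above.
- spare_cover: A second cover like the first, lying in a grey open tray 105 x 105 x 20 (fixed); leave it. Origin: centre of its underside.
- pail: White plastic pail, diameter 110, 110 high, bystander. Origin: centre of its underside.
- trowel: Filling knife with red handle lying on the table, bystander.
- driver: Screwdriver with red handle lying on the table, bystander.
- tiles: Stack of white tiles, 100 x 100 x 32, bystander. Origin: centre of its underside.
- jar: Clear jar with blue lid, diameter 64, 90 high, bystander. Origin: centre of its underside.
Not all that is in view belongs to the job. What is shaped like the tool but green is not meant. Several things look just like the rest: the one meant starts nearest to the robot's base.

How it is judged:
By the outcome, as a careful person would: the job done as asked, in the order asked, and still so for the second after the job is handed in, with the robot touching nothing.
It also fails if it takes over 54 s, if anything falls off the work surface, if the arm or the gripper's body presses on something with over 40 N, if the wrist force passes 120 N, or if a joint passes its speed limit or range.

## Robot

A 6-joint arm with a two-finger parallel gripper is mounted at the origin on the work surface. World frame = base frame: x ahead of the robot, y to its left, z up, the work surface at z = 0. Lengths are in mm, angles in rad, forces in N, time in s.
With the tool pointing down it reaches from about 250 to 725 mm from the base axis. Payload 9.7 kg.
Tool frame: the origin (TCP) lies where the fingers leave the gripper's body, on its centre line; the fingertips stand 73 mm ahead of it and the grasp point (between the pads) lies 54 mm ahead of it (robot.tcp_to_grasp is the distance from the TCP to the grasp point, in mm); z points along the fingers, y is the line along which they close (so a half turn about z gives the same grasp; the last joint's range is limited). The gripper opens to 85 mm and grips with 20 to 120 N. Pads are 22 mm wide; open, the fingers measure 114 mm over their backs; the gripper's body (76 mm by 85 mm) begins 54 mm behind the grasp point. The pads swing forward as they close: fully open they stand 13 mm farther back than shut.
Start: joints at [-1.281, 0.087, 0.176, 1.66, 0, 1.571], TCP at [157.166, -527.064, 303.884] pointing down, gripper open.
Joint ranges: [-3.13, 3.13], [-0.85, 1.81], [-1.15, 1.24], [-2.2, 2.28], [-1.44, 1.52], [-3.14, 3.14]. Speed limits (rad/s): [2.22, 2.22, 2.57, 3.14, 3.14, 3.14].

## Interface

Orientations are given as [roll, pitch, yaw] about the fixed x, y, z axes, in that order (R = Rz(yaw) Ry(pitch) Rx(roll)).
In Python, from cell import robot gives the robot as it stands.
- The arm moves only by the shell command python3 -m creep 'ROWS'. ROWS is JSON, a list of rows, each an object of numbers: "grip": the opening, from 0 (shut) to 1 (fully open); "tx", "ty", "tz": the shift along the tool's x, y, z in m; "wx", "wy", "wz": the turn, a rotation vector about the tool's x, y, z in degrees. A call has 1 to 10 rows; each row is the pose to reach, as a shift and turn from the pose commanded when the call began, along the tool's axes at that moment; what a row does not reach only later rows make up. A row lasts 1/8 s, in which the tool goes at most 62.5 mm and 10.7 degrees, less where a joint would pass 70% of its speed; a pose out of reach is approached as far as the arm can. A call with a gripper value outside its range is refused whole. The fingers move at their own pace and stop on an object; the grip force is fixed at half the most. Time passes only in rows, so rows that repeat a pose let the fingers close. It gives the time, the measured TCP pose, the force, the opening and the grip force at its end, in the units of the state.
- robot.state(): the state, without advancing time (a new reading comes with each control period).
- robot.get_image(name): name is "scene" or "side" or "wrist"; returns (picture, depth): 420x560x3 uint8, red, green, blue; 420x560 float32, mm along the optical axis (not along the pixel's ray), 0 where there is no reading.
- robot.get_calibration(name): a dict with "K" (3x3 intrinsics, pixels), "rvec" (rotation vector, rad) and "tvec" (3), from world to camera coordinates, as OpenCV has them. Camera axes: x right, y down, z forward; pixel columns grow to the right and rows downward; lengths in mm; the calibration is good to about 2 mm. A picture is of the moment at which its call begins: read the wrist's pose just before it. get_calibration takes no time and is no camera call; for the wrist camera it gives the pose at the moment of the call.
- robot.job_done(): hands the job in; it is judged then, once.
The state is a dict: "clock": time; "joint_positions": joint angles; "qd": joint speeds; "joint_torque": joint torques, N m; "tcp_pos": TCP position; "tcp_rot": TCP orientation; "ft_force": force on the tool from outside, world axes, zero at the start; "moment": the same for the moment, N m; "opening": finger opening in mm; "grip_force": force on a finger pad.
Only numpy, scipy, OpenCV 4.12 (cv2) and the standard library are available. Lean on these libraries where they do the work, as an engineer would, in place of code of your own. Each camera call takes 0.05 s, during which the arm holds its last target. There are 200 camera calls.

## Working session

There is one attempt and no reset: what is moved stays moved. The work goes in short steps, Python scripts to look and compute and a shell command to move; the robot and the scene stay as the last step left them, time stands still between calls to the robot, and variables do not carry over. Pictures are saved under pics/ and viewed, at most 10 in all, crops included, and the job is handed in when it is done.

```bash
ls; mkdir -p pics; python3 - <<'E'
from cell import robot
import cv2,numpy as np
for n in("scene","side"):
    p,d=robot.get_image(n); np.savez(f"pics/{n}0.npz",p=p,d=d)
    cv2.imwrite(f"pics/{n}0.png",p[:,:,::-1])
    c=robot.get_calibration(n);R=cv2.Rodrigues(np.array(c["rvec"],float))[0];print(n,(-R.T@np.array(c["tvec"]).ravel()).round(),R[2].round(2),c["K"][0][0])
print(robot.state())
E
```

```text
pics
scene [1171.  794. 1027.] [-0.45 -0.56 -0.69] 535.6353961735541
side [ 489. -747.  843.] [ 0.07  0.71 -0.7 ] 456.06290290609235
{'clock': 0.1, 'joint_positions': array([-1.28098395e+00,  8.74300445e-02,  1.75233821e-01,  1.65980635e+00,
       -7.63925124e-07,  1.57081835e+00]), 'qd': array([ 2.76061552e-06,  3.88691794e-06,  2.05596398e-03,  4.95577701e-04,
       -9.56824193e-04,  5.10737081e-04]), 'joint_torque': array([ 7.92045539e-04, -5.21556866e+01,  4.65655768e+01,  1.59081013e-02,
        4.45883177e-05, -1.62470502e-05]), 'tcp_pos': array([ 157.14270494, -526.9564542 ,  303.25068058]), 'tcp_rot': array([-3.14038640e+00,  7.90484493e-07,  2.89790356e-01]), 'ft_force': array([-0.43291257, -0.2621333 , -0.65629783]), 'moment': array([-0.03613999, -0.00817071,  0.04063299]), 'grip_force': 0.0, 'opening': 85.01948904557436}
```

View pics/scene0.png

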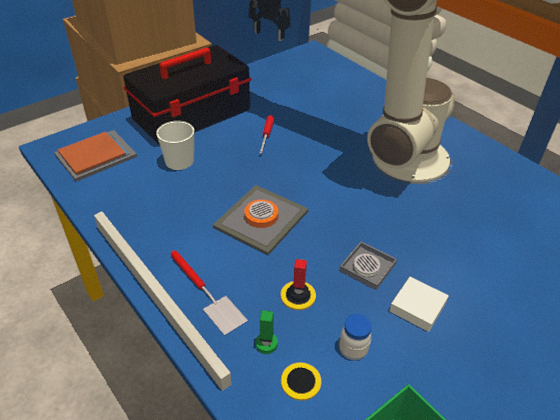

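View pics/side0.png

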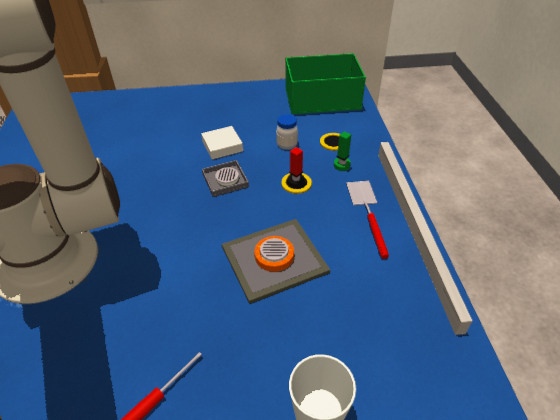

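Scene: red tool at (299,280) on the yellow ring (298,294), orange collar at (261,212), another ring at (301,380). Side: tool (296,165), ring (297,182), collar (274,253).

```bash
cat > h.py <<'E'
import cv2,numpy as np
from cell import robot
def ray(c,uv,z):
    R=cv2.Rodrigues(np.array(c["rvec"],float))[0];t=np.array(c["tvec"],float).ravel();o=-R.T@t
    uv=np.atleast_2d(np.array(uv,float));d=np.c_[uv,np.ones(len(uv))]@np.linalg.inv(np.array(c["K"])).T@R
    return (o+d*((z-o[2])/d[:,2])[:,None])[:,:2]
def cloud(c,d,m):
    R=cv2.Rodrigues(np.array(c["rvec"],float))[0];t=np.array(c["tvec"],float).ravel()
    v,u=np.nonzero(m&(d>0));z=d[v,u]
    return ((np.c_[u,v,np.ones(len(u))]@np.linalg.inv(np.array(c["K"])).T)*z[:,None]-t)@R
RNG={"orange":((5,200,150),(14,255,255)),"red":((0,170,60),(4,255,255)),"red2":((174,170,60),(179,255,255)),"yellow":((20,150,120),(33,255,255))}
def mask(p,n):
    h=cv2.cvtColor(p,cv2.COLOR_RGB2HSV);m=cv2.inRange(h,*RNG[n])
    if n=="red": m|=cv2.inRange(h,*RNG["red2"])
    return m
def blobs(m,amin=60):
    n,l,s,ce=cv2.connectedComponentsWithStats(m)
    return [(l==i,s[i],ce[i]) for i in range(1,n) if s[i][4]>=amin]
def circ(pts):
    A=np.c_[2*pts,np.ones(len(pts))];x=np.linalg.lstsq(A,(pts**2).sum(1),rcond=None)[0]
    return x[:2],np.sqrt(x[2]+x[0]**2+x[1]**2)
E
python3 - <<'E'
from h import *
for n in("scene","side"):
    f=np.load(f"pics/{n}0.npz");p,d=f["p"],f["d"];c=robot.get_calibration(n)
    for col in("yellow","orange","red"):
        for m,s,ce in blobs(mask(p,col)):
            q=cloud(c,d,m)
            if col=="red":
                top=q[:,2].max(); t=q[q[:,2]>top-4]; print(n,col,s,ce.round(),"med",np.median(q,0).round(),"top",top.round(),t.mean(0).round(1))
            else:
                e=cv2.findContours(m.astype(np.uint8),0,1)[0][0][:,0,:]
                print(n,col,s,ce.round(),np.median(q,0).round(),"circ",circ(ray(c,e,6 if col=="yellow" else 33)))
E
```

```text
scene yellow [  55  205   48   96 1004] [ 81. 257.] [ 902. -713. -494.] circ (array([1057.80324123, -259.13039098]), np.float64(132.4140808592296))
scene yellow [281 282  35  27 347] [298. 297.] [641. 219.   6.] circ (array([630.40481321, 206.5120041 ]), np.float64(37.04395552946584))
scene yellow [281 363  40  37 598] [300. 382.] [774. 389.   6.] circ (array([770.09956536, 384.11083702]), np.float64(41.07004544900322))
scene orange [245 201  33  22 191] [261. 214.] [560. -41.  32.] circ (array([541.75702421, -58.19318046]), np.float64(41.1926807148038))
scene red [159  47  52  32 513] [184.  60.] med [ 424. -611.  211.] top 224.0 [ 414.8 -613.1  220.9]
scene red [124  77 127  40 672] [193.  98.] med [ 497. -515.  122.] top 151.0 [ 430.7 -512.8  147.9]
scene red [263 115  11  22 130] [268. 125.] med [ 269. -382.   23.] top 31.0 [ 261.5 -389.5   28.5]
scene red [171 251  34  38 331] [187. 269.] med [803. -13.  17.] top 23.0 [800.6 -17.9  20.9]
scene red [293 260  13  28 297] [299. 273.] med [635. 212.  95.] top 120.0 [629.  207.2 117.2]
side yellow [320 133  20  17 133] [328. 141.] [748. 380.   8.] circ (array([766.85916401, 383.16286091]), np.float64(37.24996818446339))
side yellow [282 173  30  20 221] [296. 184.] [626. 188.   8.] circ (array([628.39556437, 205.19995701]), np.float64(37.74707373838573))
side orange [255 236  39  31 379] [274. 253.] [539. -76.  34.] circ (array([540.27145588, -60.059024  ]), np.float64(45.09562340034639))
side red [290 147  13  29 310] [296. 161.] med [625. 195.  90.] top 122.0 [624.1 202.9 119.3]
side red [368 213  20  46 347] [378. 236.] med [796. -33.  19.] top 26.0 [797.  -33.   22.7]
side red [121 388  43  32 554] [144. 406.] med [ 276. -385.   24.] top 29.0 [ 269.3 -386.6   26.6]
```

```bash
cat >> h.py <<'E'
from scipy.spatial.transform import Rotation as Ro
def go(target,yaw=None):
    s=robot.state();R=Ro.from_euler("xyz",s["tcp_rot"])
    out=(R.inv().apply(np.array(target)-s["tcp_pos"])/1000).round(4)
    w=None
    if yaw is not None: w=(R.inv()*Ro.from_euler("xyz",[np.pi,0,yaw])).as_rotvec(degrees=True).round(2)
    print("shift",out,"turn",w,"dist",np.linalg.norm(out))
E
python3 - <<'E'
from h import *
s=robot.state();c=robot.get_calibration("wrist");R=cv2.Rodrigues(np.array(c["rvec"],float))[0]
o=-R.T@np.array(c["tvec"]).ravel();T=Ro.from_euler("xyz",s["tcp_rot"])
print(T.inv().apply(o-s["tcp_pos"]),T.inv().apply(R[2]),T.inv().apply(R[0]),c["K"][0][0])
go([628,205,320])
E
```

```text
[ 79.59699206   0.53733913 -69.63802656] [-0.30688672  0.00096295  0.95174556] [-2.40061956e-04  9.99999378e-01 -1.08917457e-03] 342.50119442270733
shift [ 0.6604 -0.5669 -0.0161] turn None dist 0.8704958242289275
```

```bash
python3 -m creep '[{"tx":0.046,"ty":-0.039,"tz":-0.016,"grip":1},{"tx":0.092,"ty":-0.078,"tz":-0.016,"grip":1},{"tx":0.138,"ty":-0.117,"tz":-0.016,"grip":1},{"tx":0.184,"ty":-0.156,"tz":-0.016,"grip":1},{"tx":0.23,"ty":-0.195,"tz":-0.016,"grip":1},{"tx":0.276,"ty":-0.234,"tz":-0.016,"grip":1},{"tx":0.322,"ty":-0.273,"tz":-0.016,"grip":1},{"tx":0.368,"ty":-0.312,"tz":-0.016,"grip":1},{"tx":0.414,"ty":-0.351,"tz":-0.016,"grip":1},{"tx":0.46,"ty":-0.39,"tz":-0.016,"grip":1}]'
python3 -m creep '[{"tx":0.046,"ty":-0.039,"grip":1},{"tx":0.092,"ty":-0.078,"grip":1},{"tx":0.138,"ty":-0.117,"grip":1},{"tx":0.18,"ty":-0.156,"grip":1},{"tx":0.2,"ty":-0.175,"grip":1},{"tx":0.2,"ty":-0.175,"grip":1},{"tx":0.2,"ty":-0.175,"grip":1}]'
python3 - <<'E'
from h import *
p,d=robot.get_image("wrist");c=robot.get_calibration("wrist");np.savez("pics/w1.npz",p=p,d=d);cv2.imwrite("pics/w1.png",p[:,:,::-1])
for m,s,ce in blobs(mask(p,"red")):
    q=cloud(c,d,m);t=q[:,2].max();k=q[abs(q[:,2]-np.percentile(q[:,2],90))<5]
    r=cv2.minAreaRect(k[:,:2].astype(np.float32));print("red",s,t,r)
for m,s,ce in blobs(mask(p,"yellow")):
    e=cv2.findContours(m.astype(np.uint8),0,1)[0][0][:,0,:];print("yel",s,circ(ray(c,e,6)))
E
```

```text
red [ 152    0   62   77 2083] 27.56698063396652 ((255.8330535888672, -401.2410888671875), (72.3447494506836, 21.56788444519043), 43.687644958496094)
red [ 304    0  256  171 1815] 153.5626690207197 ((245.0465850830078, -606.8422241210938), (196.29730224609375, 49.819068908691406), 73.6927490234375)schema error: expected keys grip, tx, ty, tz, wx, wy, wz
schema error: expected keys grip, tx, ty, tz, wx, wy, wz
```

View pics/w1.png

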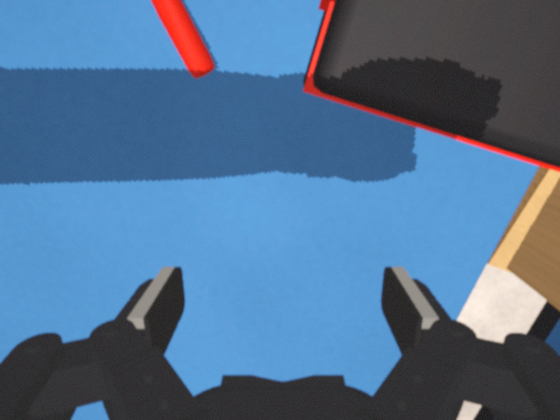

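The arm did not move because every key is required. The picture shows only the driver handle (185,35) and the toolbox (430,80).

```bash
python3 -m creep '[{"tx":0.045,"ty":-0.039,"tz":-0.016,"wx":0,"wy":0,"wz":0,"grip":1},{"tx":0.09,"ty":-0.078,"tz":-0.016,"wx":0,"wy":0,"wz":0,"grip":1},{"tx":0.135,"ty":-0.117,"tz":-0.016,"wx":0,"wy":0,"wz":0,"grip":1},{"tx":0.18,"ty":-0.156,"tz":-0.016,"wx":0,"wy":0,"wz":0,"grip":1},{"tx":0.225,"ty":-0.195,"tz":-0.016,"wx":0,"wy":0,"wz":0,"grip":1},{"tx":0.27,"ty":-0.234,"tz":-0.016,"wx":0,"wy":0,"wz":0,"grip":1},{"tx":0.315,"ty":-0.273,"tz":-0.016,"wx":0,"wy":0,"wz":0,"grip":1},{"tx":0.36,"ty":-0.312,"tz":-0.016,"wx":0,"wy":0,"wz":0,"grip":1},{"tx":0.405,"ty":-0.351,"tz":-0.016,"wx":0,"wy":0,"wz":0,"grip":1},{"tx":0.45,"ty":-0.39,"tz":-0.016,"wx":0,"wy":0,"wz":0,"grip":1}]'
python3 -m creep '[{"tx":0.045,"ty":-0.039,"tz":0,"wx":0,"wy":0,"wz":0,"grip":1},{"tx":0.09,"ty":-0.078,"tz":0,"wx":0,"wy":0,"wz":0,"grip":1},{"tx":0.135,"ty":-0.117,"tz":0,"wx":0,"wy":0,"wz":0,"grip":1},{"tx":0.18,"ty":-0.156,"tz":0,"wx":0,"wy":0,"wz":0,"grip":1},{"tx":0.21,"ty":-0.177,"tz":0,"wx":0,"wy":0,"wz":0,"grip":1},{"tx":0.21,"ty":-0.177,"tz":0,"wx":0,"wy":0,"wz":0,"grip":1},{"tx":0.21,"ty":-0.177,"tz":0,"wx":0,"wy":0,"wz":0,"grip":1}]'
cat > look.py <<'E'
import sys
from h import *
n=sys.argv[1]
p,d=robot.get_image("wrist");c=robot.get_calibration("wrist");np.savez(f"pics/{n}.npz",p=p,d=d);cv2.imwrite(f"pics/{n}.png",p[:,:,::-1])
s=robot.state();print(s["clock"],s["tcp_pos"].round(1),s["tcp_rot"].round(4),s["joint_positions"].round(2),s["opening"],s["ft_force"].round(1))
for m,st,ce in blobs(mask(p,"red")):
    q=cloud(c,d,m);k=q[abs(q[:,2]-np.percentile(q[:,2],85))<4]
    if len(k)>20:print("red",st,np.percentile(q[:,2],85).round(1),len(k),cv2.minAreaRect(k[:,:2].astype(np.float32)))
for col,z in(("yellow",6),("orange",33)):
  for m,st,ce in blobs(mask(p,col)):
    e=cv2.findContours(m.astype(np.uint8),0,1)[0][0][:,0,:];e=e[(e[:,0]>1)&(e[:,0]<558)&(e[:,1]>1)]
    if len(e)>10:print(col,st,circ(ray(c,e,z)))
E
python3 look.py w2
```

```text
clock: 1.4
tcp_pos: [477.6, -22.8, 319.8]
tcp_rot: [3.141, -0.0, 0.29]
ft_force: [1.1, -0.2, -0.8]
opening: 85.4
grip_force: 0.0
clock: 2.28
tcp_pos: [629.6, 197.2, 319.6]
tcp_rot: [-3.136, 0.001, 0.303]
ft_force: [-1.3, -0.8, 0.9]
opening: 85.3
grip_force: 0.0
2.325 [629.4 196.9 320.2] [-3.1363e+00  1.0000e-04  3.0260e-01] [0.3  0.38 0.55 1.75 0.01 3.14] 85.59017399212645 [0.  0.3 0.2]
red [ 469   44   91   48 1789] 19.9 1435 ((800.4885864257812, 0.58026123046875), (16.484683990478516, 98.20477294921875), 0.19047985970973969)
red [ 259  156   35   52 1329] 116.4 851 ((630.343505859375, 203.34999084472656), (25.107376098632812, 25.091753005981445), 41.12058639526367)
yellow [114   0  70  22 912] (array([749.32661764, 373.58190289]), np.float64(21.23729950130668))
yellow [ 242  126   72   67 1680] (array([631.81386102, 204.38813404]), np.float64(36.40122007958513))
orange [427 261  38  28 266] (array([565.94242471, -26.48788832]), np.float64(18.49562869319991))
```

View pics/w2.png

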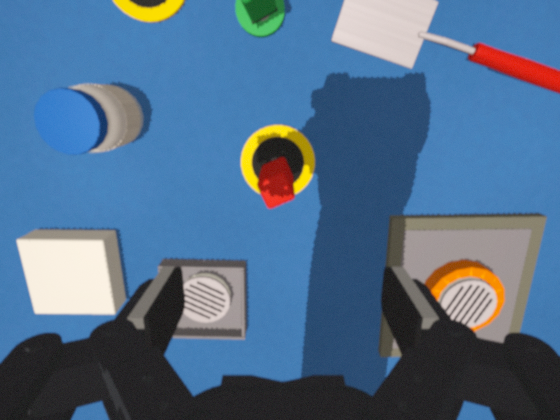

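The wrist view shows the tool with its handle top near (275,190) on the ring (278,162), and the drain collar at (467,295). Joint 6 is at its limit, so I'll turn towards higher yaw. First I need the handle angle.

```bash
python3 - <<'E'
from h import *
f=np.load("pics/w2.npz");p,d=f["p"],f["d"];c=robot.get_calibration("wrist")
cr=cv2.resize(p[120:230,220:340],None,fx=5,fy=5,interpolation=cv2.INTER_CUBIC)
cv2.imwrite("pics/w2c.png",cr[:,:,::-1])
m=[b for b in blobs(mask(p,"red")) if 200<b[2][0]<350][0][0]
q=cloud(c,d,m);v,u=np.nonzero(m&(d>0))
for lo in(111,113,115):
    k=q[:,2]>lo;w=ray(c,np.c_[u,v][k],116);print(lo,k.sum(),cv2.minAreaRect(w.astype(np.float32)),w.mean(0))
E
```

```text
111 867 ((631.06103515625, 203.5115966796875), (26.058347702026367, 25.380905151367188), 42.08879852294922) [631.05359869 203.43420012]
113 844 ((630.720458984375, 203.37796020507812), (25.373769760131836, 25.12271499633789), 42.08879852294922) [630.77060801 203.32494138]
115 715 ((630.173095703125, 203.27285766601562), (24.420618057250977, 24.544940948486328), 42.088924407958984) [630.27607678 203.40030528]
```

View pics/w2c.png

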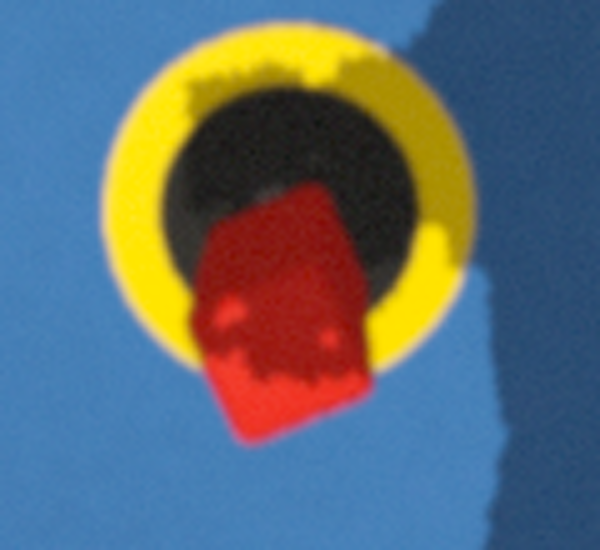

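The handle edge in the crop runs (250,443)→(370,385), about 26°, which agrees with a world angle of 42°. Its centre is about (630.5, 203.4).

```bash
python3 - <<'E'
from h import *
go([630.5,203.4,200],np.radians(42.3))
E
```

```text
shift [ 0.003  -0.0052  0.1202] turn [ -0.3   -0.06 -24.96] dist 0.12034982343152814
```

```bash
python3 -m creep '[{"tx":0.003,"ty":-0.005,"tz":0.03,"wx":0,"wy":0,"wz":-9,"grip":1},{"tx":0.003,"ty":-0.005,"tz":0.07,"wx":0,"wy":0,"wz":-18,"grip":1},{"tx":0.003,"ty":-0.005,"tz":0.11,"wx":0,"wy":0,"wz":-25,"grip":1},{"tx":0.003,"ty":-0.005,"tz":0.115,"wx":0,"wy":0,"wz":-25,"grip":1},{"tx":0.003,"ty":-0.005,"tz":0.115,"wx":0,"wy":0,"wz":-25,"grip":1}]'
python3 look.py w3; python3 - <<'E'
from h import *
for i in range(3):
    robot.get_image("side");s=robot.state();print(s["tcp_pos"],s["tcp_rot"],s["joint_positions"])
go([630.5,203.4,149],np.radians(42.3))
E
```

```text
clock: 2.95
tcp_pos: [631.0, 203.4, 206.7]
tcp_rot: [-3.137, -0.004, 0.736]
ft_force: [0.4, -0.7, 0.1]
opening: 85.3
grip_force: 0.0
3.0 [631.4 203.6 207.4] [-3.1379 -0.0048  0.7368] [0.31 0.35 0.29 1.52 0.01 2.71] 85.00019779713799 [-0.1 -0.5  0.4]
red [ 255  193   49   83 3580] 116.4 2090 ((630.2953491210938, 204.36993408203125), (25.590707778930664, 24.97319221496582), 41.35930252075195)
yellow [ 232  143  100   92 3208] (array([632.17105504, 205.15016695]), np.float64(36.70478026967889))
[631.5944176  203.7599799  207.54452971] [-3.13801581 -0.00526435  0.73743856] [0.31033073 0.34604961 0.29396734 1.51540429 0.00543623 2.71448441]
[631.64238669 203.87405568 207.36709493] [-3.13799753 -0.00523054  0.73799445] [0.31047105 0.34628414 0.293925   1.51516803 0.00544022 2.71406874]
[631.61425174 203.94155653 206.97396741] [-3.13785805 -0.00486746  0.7383923 ] [0.31058813 0.34660599 0.29357998 1.51489091 0.00541741 2.7137872 ]
shift [-0.0015 -0.0001  0.058 ] turn [-0.21 -0.28  0.01] dist 0.05801947948749627
```

View pics/w3.png

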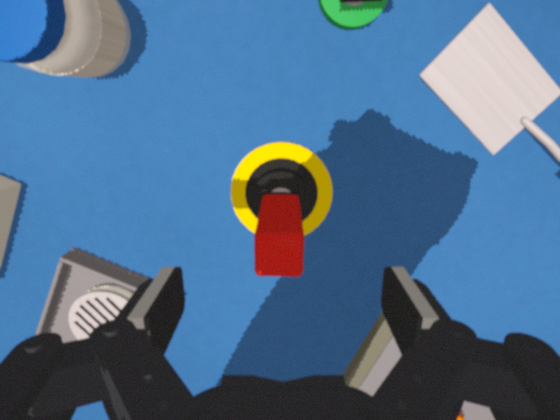

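The handle (280,235) is square to the fingers and centred, so I descend and grip.

```bash
python3 -m creep '[{"tx":-0.001,"ty":0,"tz":0.03,"wx":-0.2,"wy":-0.28,"wz":0,"grip":1},{"tx":-0.001,"ty":0,"tz":0.05,"wx":-0.2,"wy":-0.28,"wz":0,"grip":1},{"tx":-0.001,"ty":0,"tz":0.058,"wx":-0.2,"wy":-0.28,"wz":0,"grip":1},{"tx":-0.001,"ty":0,"tz":0.058,"wx":-0.2,"wy":-0.28,"wz":0,"grip":1},{"tx":-0.001,"ty":0,"tz":0.058,"wx":-0.2,"wy":-0.28,"wz":0,"grip":0},{"tx":-0.001,"ty":0,"tz":0.058,"wx":-0.2,"wy":-0.28,"wz":0,"grip":0},{"tx":-0.001,"ty":0,"tz":0.058,"wx":-0.2,"wy":-0.28,"wz":0,"grip":0},{"tx":-0.001,"ty":0,"tz":0.058,"wx":-0.2,"wy":-0.28,"wz":0,"grip":0},{"tx":-0.001,"ty":0,"tz":0.058,"wx":-0.2,"wy":-0.28,"wz":0,"grip":0},{"tx":-0.001,"ty":0,"tz":0.058,"wx":-0.2,"wy":-0.28,"wz":0,"grip":0}]'; python3 look.py w4
```

```text
clock: 4.4
tcp_pos: [630.4, 203.6, 147.3]
tcp_rot: [-3.14, 0.002, 0.74]
ft_force: [0.9, 1.7, 3.1]
opening: 25.0
grip_force: 61.6
4.45 [630.4 203.6 147.3] [-3.1404e+00  1.9000e-03  7.3970e-01] [0.31 0.35 0.19 1.41 0.   2.71] 25.571711855639816 [1.1 1.1 4. ]
red [ 246  222   74  135 8617] 115.8 4488 ((630.9789428710938, 202.8566436767578), (26.5511531829834, 26.189105987548828), 41.76924514770508)
yellow [ 218  153  126  104 4715] (array([632.28989712, 205.88162599]), np.float64(36.289358189046446))
```

```bash
python3 - <<'E'
from h import *
f=np.load("pics/w4.npz");p=f["p"];c=robot.get_calibration("wrist")
h=cv2.cvtColor(p,cv2.COLOR_RGB2HSV);m=cv2.inRange(h,(18,120,60),(35,255,255));b=max(blobs(m),key=lambda b:b[1][4])
e=cv2.convexHull(cv2.findContours(b[0].astype(np.uint8),0,1)[0][0])[:,0]
w=ray(c,e,6);C,r=circ(w)
for _ in range(5):
    k=abs(np.linalg.norm(w-C,axis=1)-r)<1.5; C,r=circ(w[k])
print(C,r,k.sum(),len(w))
go([489,-106,230])
E
```

```text
[631.53591631 205.06419108] 41.57836329828392 40 40
shift [-0.3133  0.1333 -0.0822] turn None dist 0.35026078855618425
```

```bash
python3 -m creep '[{"tx":0,"ty":0,"tz":-0.03,"wx":0,"wy":0,"wz":0,"grip":0},{"tx":0,"ty":0,"tz":-0.08,"wx":0,"wy":0,"wz":0,"grip":0},{"tx":-0.05,"ty":0.021,"tz":-0.082,"wx":0,"wy":0,"wz":0,"grip":0},{"tx":-0.1,"ty":0.042,"tz":-0.082,"wx":0,"wy":0,"wz":0,"grip":0},{"tx":-0.15,"ty":0.064,"tz":-0.082,"wx":0,"wy":0,"wz":0,"grip":0},{"tx":-0.2,"ty":0.085,"tz":-0.082,"wx":0,"wy":0,"wz":0,"grip":0},{"tx":-0.25,"ty":0.106,"tz":-0.082,"wx":0,"wy":0,"wz":0,"grip":0},{"tx":-0.3,"ty":0.128,"tz":-0.082,"wx":0,"wy":0,"wz":0,"grip":0},{"tx":-0.313,"ty":0.133,"tz":-0.082,"wx":0,"wy":0,"wz":0,"grip":0},{"tx":-0.313,"ty":0.133,"tz":-0.082,"wx":0,"wy":0,"wz":0,"grip":0}]'; python3 look.py w5
```

```text
clock: 5.7
tcp_pos: [488.5, -106.2, 229.1]
tcp_rot: [-3.139, 0.003, 0.738]
ft_force: [0.4, -0.2, -3.0]
opening: 25.5
grip_force: 60.7
5.75 [ 488.9 -105.4  229.1] [-3.1393e+00  2.7000e-03  7.3900e-01] [-0.21 -0.04 -0.1   1.52 -0.    2.19] 25.302390049353832 [ 0.7  1.1 -3.6]
red [ 246  221   74  135 8609] 197.7 4415 ((489.54266357421875, -106.0123291015625), (25.67605209350586, 26.359912872314453), 41.727298736572266)
yellow [ 225   37  120  126 4160] (array([542.5953256 , -59.46264285]), np.float64(47.957673596597886))
```

View pics/w5.png

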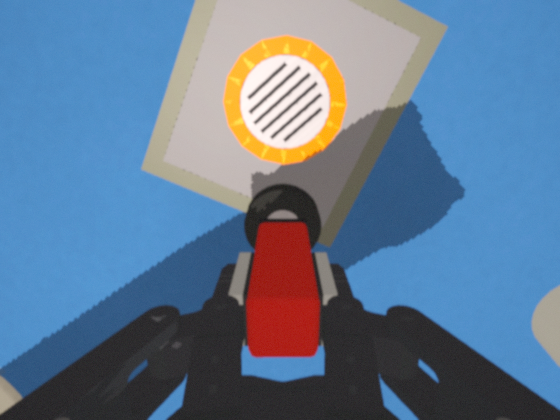

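The whole drain is visible, with the collar centred near (285,100) and the foot at (283,215). I'll fit the collar, the plate and the foot.

```bash
cat > fit.py <<'E'
import sys
from h import *
def hullfit(c,m,z):
    e=cv2.convexHull(cv2.findContours(m.astype(np.uint8),0,1)[0][0])[:,0];w=ray(c,e,z);C,r=circ(w)
    for _ in range(6):
        k=abs(np.linalg.norm(w-C,axis=1)-r)<1.5; C,r=circ(w[k])
    return C.round(1),r.round(1),k.sum(),len(w)
E
python3 - <<'E'
from fit import *
f=np.load("pics/w5.npz");p,d=f["p"],f["d"];c=robot.get_calibration("wrist")
h=cv2.cvtColor(p,cv2.COLOR_RGB2HSV)
b=max(blobs(cv2.inRange(h,(5,130,120),(33,255,255))),key=lambda b:b[1][4]);print("collar33",hullfit(c,b[0],33),b[1])
x,y,w,hh,_=b[1]
roi=np.zeros(h.shape[:2],np.uint8);cv2.ellipse(roi,(int(x+w/2),int(y+hh/2)),(w//2-4,hh//2-4),0,0,360,255,-1)
pl=roi&cv2.inRange(h,(0,0,0),(179,110,255));b=max(blobs(pl),key=lambda b:b[1][4])
q=cloud(c,d,b[0]);zt=np.median(q[:,2]);print("plate z",zt,hullfit(c,b[0],zt),hullfit(c,b[0],40.5))
A=np.c_[q[:,:2]-q[:,:2].mean(0),np.ones(len(q))];k=abs(q[:,2]-zt)<4;print("tilt",np.linalg.lstsq(A[k],q[k,2],rcond=None)[0])
m=cv2.inRange(h,(0,0,0),(179,255,75));m[:185]=0;m[235:]=0;m[:,:235]=0;m[:,330:]=0
b=max(blobs(m),key=lambda b:b[1][4]);print("foot",b[1])
s=robot.state();z=s["tcp_pos"][2]-141.3+14
e=cv2.convexHull(cv2.findContours(b[0].astype(np.uint8),0,1)[0][0])[:,0];e=e[e[:,1]<212]
w=ray(c,e,z);print("foot circ",circ(w),len(w),s["tcp_pos"],s["ft_force"])
E
```

```text
collar33 (array([543.1, -59.4]), np.float64(45.5), np.int64(49), 49) [ 224   36  123  129 5392]
plate z 39.02709206429884 (array([543.1, -59. ]), np.float64(32.9), np.int64(44), 44) (array([543.1, -58.9]), np.float64(32.7), np.int64(44), 44)
tilt [ 4.38843803e-04 -1.92115738e-03  3.90641579e+01]
foot [ 245  185   76   50 2340]
foot circ (array([ 493.57547071, -102.20052984]), np.float64(21.795101394193093)) 13 [ 488.90890435 -105.38762627  229.13521995] [ 0.67175757  1.11254635 -3.63607479]
```

```bash
python3 - <<'E'
from h import *
go([542.8,-58.8,190],np.radians(42.35))
E
```

```text
shift [0.0713 0.002  0.0389] turn [-0.13  0.15 -0.01] dist 0.08124592297463301
```

```bash
python3 -m creep '[{"tx":0.035,"ty":0.002,"tz":0.01,"wx":-0.1,"wy":0.1,"wz":0,"grip":0},{"tx":0.065,"ty":0.002,"tz":0.025,"wx":-0.1,"wy":0.1,"wz":0,"grip":0},{"tx":0.0713,"ty":0.002,"tz":0.038,"wx":-0.1,"wy":0.1,"wz":0,"grip":0},{"tx":0.0713,"ty":0.002,"tz":0.039,"wx":-0.1,"wy":0.1,"wz":0,"grip":0},{"tx":0.0713,"ty":0.002,"tz":0.039,"wx":-0.1,"wy":0.1,"wz":0,"grip":0}]'; python3 look.py w6;  python3 - <<'E'
from h import *
from scipy.spatial.transform import Rotation
a=[]
for i in range(4): robot.get_image("side");s=robot.state();a.append(np.r_[s["tcp_pos"],s["tcp_rot"],s["ft_force"]])
print(np.round(a,3))
p,d=robot.get_image("side");cv2.imwrite("pics/s6.png",cv2.resize(p[170:300,190:360],None,fx=4.5,fy=4.5)[:,:,::-1])
E
```

```text
clock: 6.38
tcp_pos: [542.5, -59.1, 190.6]
tcp_rot: [3.141, 0.001, 0.74]
ft_force: [0.2, -0.1, -2.7]
opening: 25.2
grip_force: 60.4
6.425 [542.6 -59.3 191. ] [3.1408e+00 6.0000e-04 7.3930e-01] [-0.11  0.06 -0.07  1.44 -0.    2.29] 25.465609461838522 [-0.3  0.1 -3.5]
red [ 246  222   74  135 8633] 159.5 4446 ((543.1360473632812, -60.174354553222656), (26.71631622314453, 26.24093246459961), 42.404178619384766)
yellow [248 148  64  19 493] (array([561.31149985, -41.31798945]), np.float64(15.460922767960595))
yellow [219 165  37  75 650] (array([525.48570979, -50.10131748]), np.float64(28.760531125295866))
yellow [233 240  15  12  79] (array([491.29991317, -60.30912877]), np.float64(4.17115983876132))
orange [315 157  20  18  70] (array([585.34714249, -60.3609327 ]), np.float64(4.888234813799638))
orange [302 166  33  48  93] (array([545.47037996, -60.93781135]), np.float64(32.05870942692705))
orange [310 232  31  20  76] (array([546.67751005, -99.25130454]), np.float64(7.557786008287227))
[[ 5.42682e+02 -5.94490e+01  1.91146e+02  3.14100e+00  0.00000e+00
   7.39000e-01  2.38000e-01  6.66000e-01 -3.91900e+00]
 [ 5.42711e+02 -5.94870e+01  1.91191e+02  3.14000e+00  0.00000e+00
   7.39000e-01 -2.27000e-01  1.27000e-01 -3.33000e+00]
 [ 5.42738e+02 -5.95040e+01  1.91113e+02  3.14000e+00  0.00000e+00
   7.39000e-01  8.60000e-02  7.97000e-01 -3.40200e+00]
 [ 5.42748e+02 -5.94730e+01  1.91003e+02  3.14100e+00  0.00000e+00
   7.39000e-01  1.15000e-01 -3.07000e-01 -3.79900e+00]]
```

View pics/w6.png

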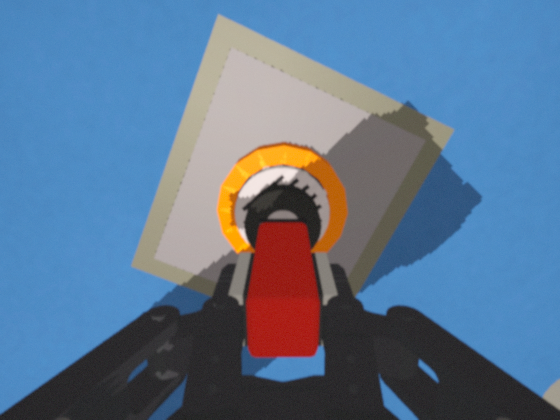

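The foot at (284,215) is nearly centred in the collar (282,~205), so I make a 0.7 mm correction and start lowering.

```bash
python3 -m creep '[{"tx":0.0005,"ty":-0.0005,"tz":0.004,"wx":0,"wy":0,"wz":0,"grip":0},{"tx":0.0005,"ty":-0.0005,"tz":0.008,"wx":0,"wy":0,"wz":0,"grip":0},{"tx":0.0005,"ty":-0.0005,"tz":0.008,"wx":0,"wy":0,"wz":0,"grip":0}]'; python3 -m creep '[{"tx":0,"ty":0,"tz":0.001,"wx":0,"wy":0,"wz":0,"grip":0},{"tx":0,"ty":0,"tz":0.001,"wx":0,"wy":0,"wz":0,"grip":0}]';python3 -m creep '[{"tx":0,"ty":0,"tz":0.001,"wx":0,"wy":0,"wz":0,"grip":0},{"tx":0,"ty":0,"tz":0.001,"wx":0,"wy":0,"wz":0,"grip":0}]'
```

```text
clock: 7.05
tcp_pos: [542.6, -58.4, 181.7]
tcp_rot: [-3.141, 0.002, 0.74]
ft_force: [0.1, -0.5, -3.0]
opening: 25.1
grip_force: 60.6
clock: 7.3
tcp_pos: [542.9, -58.4, 181.4]
tcp_rot: [3.141, 0.001, 0.74]
ft_force: [1.1, 0.4, -2.8]
opening: 25.0
grip_force: 60.6
clock: 7.55
tcp_pos: [542.8, -58.4, 180.3]
tcp_rot: [3.141, 0.001, 0.74]
ft_force: [-0.4, 0.1, -4.0]
opening: 25.7
grip_force: 60.7
```

```bash
python3 -m creep '[{"tx":0,"ty":0,"tz":0.001,"wx":0,"wy":0,"wz":0,"grip":0},{"tx":0,"ty":0,"tz":0.001,"wx":0,"wy":0,"wz":0,"grip":0}]'; python3 -m creep '[{"tx":0,"ty":0,"tz":0.001,"wx":0,"wy":0,"wz":0,"grip":0},{"tx":0,"ty":0,"tz":0.001,"wx":0,"wy":0,"wz":0,"grip":0}]';python3 -m creep '[{"tx":0,"ty":0,"tz":0.001,"wx":0,"wy":0,"wz":0,"grip":0},{"tx":0,"ty":0,"tz":0.001,"wx":0,"wy":0,"wz":0,"grip":0}]'
```

```text
clock: 7.8
tcp_pos: [542.9, -58.4, 179.6]
tcp_rot: [3.141, 0.001, 0.74]
ft_force: [-0.2, 0.5, -0.0]
opening: 25.6
grip_force: 61.2
clock: 8.05
tcp_pos: [543.0, -58.4, 178.7]
tcp_rot: [3.141, 0.0, 0.74]
ft_force: [-0.8, -0.0, 2.3]
opening: 25.6
grip_force: 61.5
clock: 8.3
tcp_pos: [543.0, -58.4, 177.6]
tcp_rot: [3.141, 0.0, 0.74]
ft_force: [-0.4, 0.8, 2.9]
opening: 25.1
grip_force: 61.5
```

```bash
python3 -m creep '[{"tx":0,"ty":0,"tz":0.001,"wx":0,"wy":0,"wz":0,"grip":0},{"tx":0,"ty":0,"tz":0.001,"wx":0,"wy":0,"wz":0,"grip":0}]'; python3 -m creep '[{"tx":0,"ty":0,"tz":0.0005,"wx":0,"wy":0,"wz":0,"grip":0},{"tx":0,"ty":0,"tz":0.0005,"wx":0,"wy":0,"wz":0,"grip":0}]';python3 -m creep '[{"tx":0,"ty":0,"tz":0.0005,"wx":0,"wy":0,"wz":0,"grip":0},{"tx":0,"ty":0,"tz":0.0005,"wx":0,"wy":0,"wz":0,"grip":0}]'
```

```text
clock: 8.55
tcp_pos: [542.5, -58.4, 175.4]
tcp_rot: [-3.141, 0.002, 0.74]
ft_force: [0.4, -0.6, -3.5]
opening: 25.7
grip_force: 60.7
clock: 8.8
tcp_pos: [542.7, -58.4, 175.4]
tcp_rot: [-3.141, 0.001, 0.74]
ft_force: [-0.7, -0.4, -3.5]
opening: 25.6
grip_force: 60.7
clock: 9.05
tcp_pos: [542.8, -58.4, 175.3]
tcp_rot: [3.141, 0.001, 0.74]
ft_force: [-0.3, 0.2, -3.5]
opening: 25.5
grip_force: 60.7
```

The catches have snapped and the push is back to zero. Now down gently to the seat.

```bash
python3 -m creep '[{"tx":0,"ty":0,"tz":0.0005,"wx":0,"wy":0,"wz":0,"grip":0},{"tx":0,"ty":0,"tz":0.0005,"wx":0,"wy":0,"wz":0,"grip":0}]'; python3 -m creep '[{"tx":0,"ty":0,"tz":0.0005,"wx":0,"wy":0,"wz":0,"grip":0},{"tx":0,"ty":0,"tz":0.0005,"wx":0,"wy":0,"wz":0,"grip":0}]';python3 -m creep '[{"tx":0,"ty":0,"tz":0.0003,"wx":0,"wy":0,"wz":0,"grip":0},{"tx":0,"ty":0,"tz":0.0003,"wx":0,"wy":0,"wz":0,"grip":0}]';python3 -m creep '[{"tx":0,"ty":0,"tz":0.0003,"wx":0,"wy":0,"wz":0,"grip":0},{"tx":0,"ty":0,"tz":0.0003,"wx":0,"wy":0,"wz":0,"grip":0}]'
```

```text
clock: 9.3
tcp_pos: [542.8, -58.4, 174.8]
tcp_rot: [3.141, 0.001, 0.74]
ft_force: [0.2, 0.6, -2.8]
opening: 25.3
grip_force: 60.7
clock: 9.55
tcp_pos: [542.8, -58.4, 174.4]
tcp_rot: [3.141, 0.001, 0.74]
ft_force: [0.1, -0.8, -2.4]
opening: 25.4
grip_force: 60.9
clock: 9.8
tcp_pos: [542.9, -58.4, 174.3]
tcp_rot: [3.141, 0.001, 0.74]
ft_force: [0.3, 0.2, -0.0]
opening: 25.6
grip_force: 61.1
clock: 10.05
tcp_pos: [542.9, -58.3, 174.3]
tcp_rot: [3.141, 0.0, 0.74]
ft_force: [-1.0, 2.0, 3.7]
opening: 25.4
grip_force: 61.7
```

```bash
python3 -m creep '[{"tx":0,"ty":0,"tz":0.0003,"wx":0,"wy":0,"wz":0,"grip":0},{"tx":0,"ty":0,"tz":0.0003,"wx":0,"wy":0,"wz":0,"grip":0}]'; python3 -m creep '[{"tx":0,"ty":0,"tz":0,"wx":0,"wy":0,"wz":0,"grip":0}]'; python3 -m creep '[{"tx":0,"ty":0,"tz":0,"wx":0,"wy":0,"wz":0,"grip":0}]'
```

```text
clock: 10.3
tcp_pos: [543.0, -58.3, 174.2]
tcp_rot: [3.141, 0.0, 0.74]
ft_force: [-2.1, 1.6, 7.1]
opening: 25.1
grip_force: 62.1
clock: 10.42
tcp_pos: [542.9, -58.3, 174.3]
tcp_rot: [3.141, 0.0, 0.74]
ft_force: [-2.2, 0.9, 6.6]
opening: 25.4
grip_force: 62.1
clock: 10.55
tcp_pos: [542.9, -58.4, 174.2]
tcp_rot: [3.141, 0.0, 0.74]
ft_force: [-1.5, 1.0, 7.6]
opening: 25.4
grip_force: 62.1
```

Push is now about 10.5 N. A further 0.4 mm should bring about 15 N.

```bash
python3 -m creep '[{"tx":0,"ty":0,"tz":0.0002,"wx":0,"wy":0,"wz":0,"grip":0},{"tx":0,"ty":0,"tz":0.0004,"wx":0,"wy":0,"wz":0,"grip":0},{"tx":0,"ty":0,"tz":0.0004,"wx":0,"wy":0,"wz":0,"grip":0}]'; python3 -m creep '[{"tx":0,"ty":0,"tz":0,"wx":0,"wy":0,"wz":0,"grip":0}]'
```

```text
clock: 10.92
tcp_pos: [543.0, -58.3, 174.2]
tcp_rot: [3.14, -0.0, 0.74]
ft_force: [-3.5, 0.6, 10.5]
opening: 25.0
grip_force: 62.4
clock: 11.05
tcp_pos: [543.0, -58.3, 174.2]
tcp_rot: [3.14, -0.0, 0.74]
ft_force: [-3.4, 1.8, 9.7]
opening: 25.6
grip_force: 62.4
```

```bash
python3 -m creep '[{"tx":0,"ty":0,"tz":0.00015,"wx":0,"wy":0,"wz":0,"grip":0},{"tx":0,"ty":0,"tz":0.00015,"wx":0,"wy":0,"wz":0,"grip":0},{"tx":0,"ty":0,"tz":0.00015,"wx":0,"wy":0,"wz":0,"grip":0},{"tx":0,"ty":0,"tz":0.00015,"wx":0,"wy":0,"wz":0,"grip":0}]'; for i in 1 2 3; do python3 -m creep '[{"tx":0,"ty":0,"tz":0,"wx":0,"wy":0,"wz":0,"grip":0},{"tx":0,"ty":0,"tz":0,"wx":0,"wy":0,"wz":0,"grip":0},{"tx":0,"ty":0,"tz":0,"wx":0,"wy":0,"wz":0,"grip":0},{"tx":0,"ty":0,"tz":0,"wx":0,"wy":0,"wz":0,"grip":0}]' | grep -E 'clock|force|pos'; done
```

```text
clock: 11.55
tcp_pos: [543.0, -58.3, 174.2]
tcp_rot: [3.14, -0.0, 0.74]
ft_force: [-3.5, 2.7, 10.9]
opening: 25.7
grip_force: 62.5
clock: 12.05
tcp_pos: [543.0, -58.3, 174.3]
ft_force: [-3.2, 2.0, 11.1]
grip_force: 62.5
clock: 12.55
tcp_pos: [543.0, -58.3, 174.2]
ft_force: [-2.9, 1.3, 10.8]
grip_force: 62.5
clock: 13.05
tcp_pos: [543.0, -58.3, 174.2]
ft_force: [-2.8, 2.1, 10.5]
grip_force: 62.5
```

```bash
python3 -m creep '[{"tx":0,"ty":0,"tz":0.0001,"wx":0,"wy":0,"wz":0,"grip":0},{"tx":0,"ty":0,"tz":0.0001,"wx":0,"wy":0,"wz":0,"grip":0},{"tx":0,"ty":0,"tz":0.0001,"wx":0,"wy":0,"wz":0,"grip":0},{"tx":0,"ty":0,"tz":0.0001,"wx":0,"wy":0,"wz":0,"grip":0},{"tx":0,"ty":0,"tz":0.0001,"wx":0,"wy":0,"wz":0,"grip":0},{"tx":0,"ty":0,"tz":0.0001,"wx":0,"wy":0,"wz":0,"grip":0},{"tx":0,"ty":0,"tz":0.0001,"wx":0,"wy":0,"wz":0,"grip":0},{"tx":0,"ty":0,"tz":0.0001,"wx":0,"wy":0,"wz":0,"grip":0},{"tx":0,"ty":0,"tz":0.0001,"wx":0,"wy":0,"wz":0,"grip":0},{"tx":0,"ty":0,"tz":0.0001,"wx":0,"wy":0,"wz":0,"grip":0}]'
python3 -m creep '[{"tx":0,"ty":0,"tz":-0.01,"wx":0,"wy":0,"wz":0,"grip":0},{"tx":0,"ty":0,"tz":-0.04,"wx":0,"wy":0,"wz":0,"grip":0},{"tx":-0.035,"ty":0,"tz":-0.055,"wx":0,"wy":0,"wz":0,"grip":0},{"tx":-0.07,"ty":0,"tz":-0.055,"wx":0,"wy":0,"wz":0,"grip":0},{"tx":-0.07,"ty":0,"tz":-0.055,"wx":0,"wy":0,"wz":0,"grip":0}]'
python3 look.py w7; python3 - <<'E'
from fit import *
f=np.load("pics/w7.npz");p,d=f["p"],f["d"];c=robot.get_calibration("wrist")
h=cv2.cvtColor(p,cv2.COLOR_RGB2HSV)
b=max(blobs(cv2.inRange(h,(5,130,120),(33,255,255))),key=lambda b:b[1][4]);x,y,w,hh,_=b[1]
q0=cloud(c,d,b[0])
roi=np.zeros(h.shape[:2],np.uint8);cv2.ellipse(roi,(int(x+w/2),int(y+hh/2)),(w//2-4,hh//2-4),0,0,360,255,-1)
b=max(blobs(roi&cv2.inRange(h,(0,0,0),(179,110,255))),key=lambda b:b[1][4])
q=cloud(c,d,b[0]);print("collar z",np.median(q0[:,2]),"plate z",np.median(q[:,2]),hullfit(c,b[0],33))
go([631,204.4,229],np.radians(42.35))
E
```

```text
clock: 14.3
tcp_pos: [543.0, -58.3, 174.2]
tcp_rot: [3.14, -0.0, 0.74]
ft_force: [-3.6, 1.3, 11.9]
opening: 25.2
grip_force: 62.6
clock: 14.92
tcp_pos: [490.0, -106.8, 228.1]
tcp_rot: [3.141, 0.001, 0.738]
ft_force: [-0.4, -0.3, -3.6]
opening: 25.5
grip_force: 60.7
14.975 [ 490.8 -106.1  228. ] [3.141e+00 7.000e-04 7.380e-01] [-0.21 -0.04 -0.1   1.51 -0.    2.19] 25.33946501720916 [ 0.1  0.5 -3.2]
red [ 246  221   74  135 8615] 196.5 4414 ((491.3995361328125, -106.80422973632812), (25.623380661010742, 26.3740177154541), 42.57597732543945)
yellow [ 222   38  121  126 4286] (array([542.85096242, -59.43951149]), np.float64(47.91537897105899))
collar z 32.34478217232014 plate z 32.40091563730227 (array([544.1, -59. ]), np.float64(33.0), np.int64(46), 46)
shift [ 0.3127 -0.1354 -0.0013] turn [ 0.03  0.04 -0.06] dist 0.3407581840543232
```

The plate is flush with the rim (32.4 against 32.3), so the cover is home. Returning the tool.

```bash
python3 -m creep '[{"tx":0.05,"ty":-0.022,"tz":0,"wx":0,"wy":0,"wz":0,"grip":0},{"tx":0.1,"ty":-0.043,"tz":0,"wx":0,"wy":0,"wz":0,"grip":0},{"tx":0.15,"ty":-0.065,"tz":0,"wx":0,"wy":0,"wz":0,"grip":0},{"tx":0.2,"ty":-0.087,"tz":0,"wx":0,"wy":0,"wz":0,"grip":0},{"tx":0.25,"ty":-0.108,"tz":0,"wx":0,"wy":0,"wz":0,"grip":0},{"tx":0.3,"ty":-0.13,"tz":0.02,"wx":0,"wy":0,"wz":0,"grip":0},{"tx":0.3127,"ty":-0.1354,"tz":0.045,"wx":0,"wy":0,"wz":0,"grip":0},{"tx":0.3127,"ty":-0.1354,"tz":0.06,"wx":0,"wy":0,"wz":0,"grip":0},{"tx":0.3127,"ty":-0.1354,"tz":0.06,"wx":0,"wy":0,"wz":0,"grip":0},{"tx":0.3127,"ty":-0.1354,"tz":0.06,"wx":0,"wy":0,"wz":0,"grip":0}]'; python3 look.py w8; python3 - <<'E'
from fit import *
f=np.load("pics/w8.npz");p=f["p"];c=robot.get_calibration("wrist")
h=cv2.cvtColor(p,cv2.COLOR_RGB2HSV);b=max(blobs(cv2.inRange(h,(18,120,60),(35,255,255))),key=lambda b:b[1][4])
print(hullfit(c,b[0],6)); go([631,204.4,147.5],np.radians(42.35))
E
```

```text
clock: 16.23
tcp_pos: [631.1, 204.4, 168.8]
tcp_rot: [3.141, -0.0, 0.739]
ft_force: [0.3, 0.2, -3.5]
opening: 25.0
grip_force: 60.7
16.275 [631.2 204.5 169.2] [ 3.1404e+00 -1.0000e-03  7.3850e-01] [ 0.31  0.35  0.22  1.44 -0.    2.72] 25.389028875588284 [ 0.5  0.3 -2.3]
red [ 246  222   74  135 8657] 137.7 4515 ((631.8049926757812, 203.6302032470703), (26.81209373474121, 26.38884925842285), 42.25050735473633)
yellow [ 223  150  116  104 3892] (array([631.34634143, 204.60942602]), np.float64(37.26485347765013))
(array([631.5, 204.8]), np.float64(41.7), np.int64(40), 40)
shift [-0.0002 -0.0001  0.0217] turn [ 0.07 -0.06 -0.04] dist 0.021701152043151997
```

View pics/w8.png

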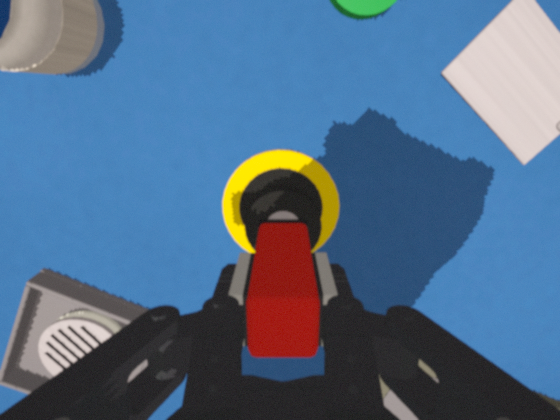

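The foot (283,210) is over the middle of the ring (281,205). Lowering until it touches.

```bash
python3 -m creep '[{"tx":0,"ty":-0.0003,"tz":0.01,"wx":0,"wy":0,"wz":0,"grip":0},{"tx":0,"ty":-0.0003,"tz":0.018,"wx":0,"wy":0,"wz":0,"grip":0},{"tx":0,"ty":-0.0003,"tz":0.0205,"wx":0,"wy":0,"wz":0,"grip":0},{"tx":0,"ty":-0.0003,"tz":0.0205,"wx":0,"wy":0,"wz":0,"grip":0},{"tx":0,"ty":-0.0003,"tz":0.0205,"wx":0,"wy":0,"wz":0,"grip":0}]'; python3 -m creep '[{"tx":0,"ty":0,"tz":0.0008,"wx":0,"wy":0,"wz":0,"grip":0},{"tx":0,"ty":0,"tz":0.0008,"wx":0,"wy":0,"wz":0,"grip":0}]'
```

```text
clock: 16.9
tcp_pos: [630.6, 205.3, 147.3]
tcp_rot: [3.141, 0.001, 0.74]
ft_force: [-1.7, -0.2, 1.2]
opening: 25.6
grip_force: 61.2
clock: 17.15
tcp_pos: [630.7, 205.4, 147.2]
tcp_rot: [3.141, 0.0, 0.74]
ft_force: [-2.6, -1.5, 5.6]
opening: 25.3
grip_force: 62.3
```

```bash
python3 -m creep '[{"tx":0,"ty":0,"tz":-0.0005,"wx":0,"wy":0,"wz":0,"grip":0},{"tx":0,"ty":0,"tz":-0.0005,"wx":0,"wy":0,"wz":0,"grip":0.15},{"tx":0,"ty":0,"tz":-0.0005,"wx":0,"wy":0,"wz":0,"grip":0.4},{"tx":0,"ty":0,"tz":-0.0005,"wx":0,"wy":0,"wz":0,"grip":1},{"tx":0,"ty":0,"tz":-0.0005,"wx":0,"wy":0,"wz":0,"grip":1},{"tx":0,"ty":0,"tz":-0.0005,"wx":0,"wy":0,"wz":0,"grip":1},{"tx":0,"ty":0,"tz":-0.0005,"wx":0,"wy":0,"wz":0,"grip":1},{"tx":0,"ty":0,"tz":-0.0005,"wx":0,"wy":0,"wz":0,"grip":1}]'; python3 -m creep '[{"tx":0,"ty":0,"tz":-0.03,"wx":0,"wy":0,"wz":0,"grip":1},{"tx":0,"ty":0,"tz":-0.07,"wx":0,"wy":0,"wz":0,"grip":1},{"tx":0,"ty":0,"tz":-0.12,"wx":0,"wy":0,"wz":0,"grip":1},{"tx":0,"ty":0,"tz":-0.15,"wx":0,"wy":0,"wz":0,"grip":1},{"tx":0,"ty":0,"tz":-0.15,"wx":0,"wy":0,"wz":0,"grip":1},{"tx":0,"ty":0,"tz":-0.15,"wx":0,"wy":0,"wz":0,"grip":1}]'; python3 look.py w9; python3 - <<'E'
from fit import *
f=np.load("pics/w9.npz");p=f["p"];c=robot.get_calibration("wrist")
h=cv2.cvtColor(p,cv2.COLOR_RGB2HSV);b=[b for b in blobs(cv2.inRange(h,(18,120,60),(35,255,255))) if 200<b[2][0]<350]
print(hullfit(c,max(b,key=lambda b:b[1][4])[0],6))
E
```

```text
clock: 18.15
tcp_pos: [630.7, 205.4, 146.7]
tcp_rot: [3.141, 0.001, 0.74]
ft_force: [-0.0, -1.0, 1.4]
opening: 85.5
grip_force: 0.0
clock: 18.9
tcp_pos: [630.7, 205.5, 295.7]
tcp_rot: [-3.141, 0.002, 0.74]
ft_force: [0.2, -0.3, -0.0]
opening: 85.2
grip_force: 0.0
18.95 [630.5 205.5 295.2] [-3.1411e+00  2.7000e-03  7.3960e-01] [ 0.32  0.38  0.5   1.7  -0.    2.72] 85.30693708042928 [ 0.1 -0.7  0.4]
red [ 496  147   64   81 1582] 18.7 1231 ((799.8306884765625, -2.7957763671875), (16.64378547668457, 106.17801666259766), 0.538398265838623)
red [ 266  165   35   50 1499] 115.4 946 ((631.9298706054688, 205.30508422851562), (24.647220611572266, 25.179847717285156), 42.90929412841797)
yellow [ 245  131   77   72 1976] (array([631.25632464, 204.7914101 ]), np.float64(36.38910885336007))
orange [358 332  38  23 229] (array([555.44274225, -14.49713667]), np.float64(15.990912978636208))
(array([631.1, 204.6]), np.float64(41.4), np.int64(34), 34)
```

View pics/w9.png

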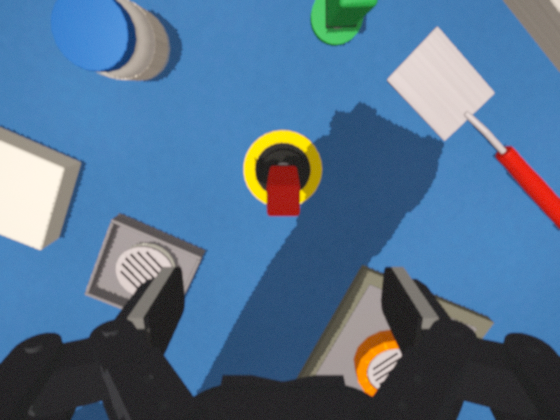

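The tool stands upright and centred on its ring (283,168), and the gripper is clear.

```bash
python3 -c "
from cell import robot
print(robot.job_done())"
```

```text
the job is handed in; nothing more can be done
None
```

The job is handed in: the cover snapped home flush with the rim and was held at about 14–15 N for over a second, and the tool stands upright within about 1 mm of the middle of its yellow rest, released, with nothing else touched.

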